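# Swing the studio lamp clear and demould a cast printing block

### The arm

A 6-joint arm with a two-finger parallel gripper is mounted at the origin on the work surface. World frame = base frame: x ahead of the robot, y to its left, z up, the work surface at z = 0. Lengths are in mm, angles in rad, forces in N, time in s.
With the tool pointing down it reaches from about 275 to 975 mm from the base axis. Payload 8.4 kg.
Tool frame: the origin (TCP) lies between the finger pads; the fingertips stand 25 mm ahead of it and the grasp point (between the pads) lies 6 mm ahead of it (manip.tcp_to_tips is the z of the fingertips in the tool frame, in mm); z points along the fingers, y is the line along which they close (so a half turn about z gives the same grasp; the last joint's range is limited). The gripper opens to 92 mm and grips with 3 to 60 N. Pads are 20 mm wide; open, the fingers measure 128 mm over their backs; the gripper's body (75 mm by 189 mm) begins 69 mm behind the grasp point.
Start: joints at [-1.224, 0.353, 1.633, -0, 1.155, -0.002], TCP at [213.605, -587.368, 239.583] pointing down, gripper open.
Joint ranges: [-2.63, 2.63], [-0.92, 2.1], [0.06, 2.66], [-1.3, 4.44], [0, 2.69], [-3.02, 3.02]. Speed limits (rad/s): [2.22, 2.22, 2.79, 3.14, 3.14, 3.14].

### API

Orientations are given as a 3x3 rotation matrix whose columns are the frame's x, y, z axes.
In Python, from plant import manip gives the robot as it stands.
- The arm moves only by the tool jog_arm, never from a script. Its argument "commands" is a list that holds one entry, the list of rows, each a list of 7 numbers: the shift along the tool's x, y, z normalised to -1 to 1, where 1 is 2 cm, then the turn, a rotation vector about the tool's x, y, z normalised to -1 to 1, where 1 is 6 degrees, then the opening, from -1 (shut) to 1 (fully open). In form: [[[dx, dy, dz, ax, ay, az, fingers], ...]]. A call has 1 to 12 rows; each row shifts and turns the commanded pose from where the row before left it, along the tool's axes as they then stand; what a row does not reach is not made up. A row lasts 1/12 s, in which the tool goes at most 41.7 mm and 7.16 degrees, less where a joint would pass 70% of its speed; a pose out of reach is approached as far as the arm can. A call with a number of a shift or a turn outside -1 to 1 is refused whole. A call with a gripper value outside its range is refused whole. The fingers move at their own pace and stop on an object; "newtons" is the grip in N (left out, the last holds). Time passes only in rows, so rows that do not move let the fingers close. It gives the time, the measured TCP pose, the force, the opening and the grip force at its end, in the units of the state.
- manip.state(): the state, without advancing time (a new reading comes with each control period).
- manip.capture(name): name is "scene" or "side" or "wrist"; returns a dict with "img" (384x512x3 uint8, blue, green, red), "depth" (384x512 float32, mm along the optical axis (not along the pixel's ray), 0 where there is no reading), "vfov" (degrees; the focal length in pixels is half the picture's height over the tangent of half this angle, whatever the lens; pixels are square), "cx", "cy" (the principal point, pixels), "cam_to_world" (4x4, takes a point from camera to world coordinates). Camera axes: x right, y up, looking along -z (the intrinsics and any distortion apply to the point x, -y, -z); pixel columns grow to the right and rows downward; lengths in mm; the calibration is good to about 2 mm. A picture is of the moment at which its call begins.
- manip.job_done(): hands the job in; it is judged then, once.
The state is a dict: "time_s": time; "joint_pos": joint angles; "dq": joint speeds; "tau": joint torques, N m; "tcp_pos": TCP position; "tcp_rot": TCP orientation; "ft_force": force on the tool from outside, world axes, zero at the start; "ft_torque": the same for the moment, N m; "grip_width": opening from 0.0 (shut) to 1.0 (fully open); "finger_force": force on a finger pad.
Only numpy, scipy, OpenCV 4.12 (cv2) and the standard library are available. Lean on these libraries where they do the work, as an engineer would, in place of code of your own. Each camera call takes 0.05 s, during which the arm holds its last target. There are 200 camera calls.

### The job

The lamp hangs over the mould: first swing its arm (it has a yellow handle) all the way to its stop on the side away from the slatted drying rack, and leave it there. Then lift the terracotta printing block out of the blue mould, keeping it level, and lay it on the middle of the rack with its grip rib up, without dropping it. Do not disturb the jars, tools and tub around.

Things in the scene. Friction and masses are not known exactly. Their poses are not given: they have to be found in the camera images.
- lamp_arm (a joint): Swing of the white lamp arm about its upright post, rad. 0: arm along the lamp's own -x; positive is counter-clockwise from above. Stops at -1.05 and +1.05. Light friction; stays where left. The arm is a 12 mm square bar (upper face 234 mm above the table, with a thin rod over it up to 244 mm), 240 mm from the post's axis to the axis of the lamp head.
- lamp_handle (a point): Point on the axis of the yellow upright round handle (24 mm across) on top of the lamp head, 275 mm above the table; the handle runs from the arm up to 300 mm. The white conical head hangs below it: 112 mm across at its lower edge (138 mm above the table), 40 mm across at its top (222 mm).
- lamp: Fixed lamp stand: grey round foot, 110 mm across and 18 mm high, with a 22 mm steel post and a black 38 mm hub on top (247 mm). Origin at the middle of the foot's underside, on the hinge axis; z up.
- mould: Fixed blue open mould, 160 mm (its x) by 124 mm (its y), 28 mm high, with a rectangular cavity 124 by 88 mm, 16 mm deep (cavity floor 12 mm above the table), all walls 18 mm. Origin at the middle of its underside.
- cast: Loose terracotta-coloured printing block, about 0.4 kg, lying in the mould with 2 mm of play all round. Slab 120 mm (its x) by 84 mm (its y), 22 mm thick; centred on top stands a straight grip rib 90 mm long (along x), 26 mm wide (along y), 40 mm high (rib top 62 mm above the underside). Origin at the middle of the slab's underside; z up towards the rib.
- rack: Fixed pale wooden slatted drying rack, 200 mm (its x) by 180 mm (its y), top of the slats 20 mm above the table. Origin at the middle of its underside.
- ink_jar: Bystander: amber jar, 54 mm across, 75 mm high. Origin under its middle.
- paint_bottle: Bystander: blue bottle with a yellow band, 50 mm across, 130 mm high. Origin under its middle.
- spatula: Bystander: spatula 170 mm long, lying along its own x.
- brush: Bystander: brush 170 mm long, lying along its own x.
- tub: Bystander: red tub, 116 mm across, 82 mm high. Origin under its middle.
- brayer: Bystander: ink roller, about 140 mm long along its own x, black rubber roller 90 mm wide and 36 mm high, wooden handle towards -x.
Mind the look-alikes: they are no part of the job. What is shaped like the cast but purple is not meant.

How it is judged (in metres and radians):
On the way, in this order (a step that is already met when the one before it is completed fails the run):
1. the lamp arm is at its stop on the side away from the rack, with the block still lying in the mould ((value of joint lamp_arm above 0.93 rad or value of joint lamp_arm below -0.93 rad) and horizontal distance between lamp_handle and rack above 0.34 m and horizontal distance between cast and mould below 0.012 m and z of cast in the frame of mould below 0.02 m), for 0.2 s.
2. the block is lifted clear above the mould's rim (z of cast in the frame of mould above 0.035 m), for 0.05 s.
At the end, for the whole second after the job is handed in: The lamp arm stands within 0.12 rad of its stop on the side away from the rack (handle more than 340 mm from the rack's middle), and the block lies still and flat on the rack's slats, rib up, its middle within 30 mm of the rack's middle, in any heading ((value of joint lamp_arm above 0.93 rad or value of joint lamp_arm below -0.93 rad) and horizontal distance between lamp_handle and rack above 0.34 m and horizontal distance between cast and rack below 0.03 m and z of cast in the frame of rack between 0.015 and 0.025 m and angle between cast's own z axis and vertical below 0.1 rad and linear speed of cast below 0.02 m/s); the robot touches nothing.
It fails at once if the block is tilted more than about 30 degrees (angle between cast's own z axis and vertical above 0.52 rad).
It fails at once if the block is dropped (falls freely by more than about 12 mm) (linear speed of cast above 0.5 m/s and contact force between cast and the fingers below 0.1 N).
It fails at once if a bystander (jar, bottle, spatula, brush, tub or ink roller) is shifted by more than 40 mm (distance of any of ink_jar, paint_bottle, spatula, brush, tub, brayer from where it was at the start of the episode above 0.04 m).
It also fails if it takes over 64 s, if anything falls off the work surface, if the arm or the gripper's body presses on something with over 40 N, if the wrist force passes 120 N, or if a joint passes its speed limit or range.

## Working session

There is one attempt and no reset: what is moved stays moved. The work goes in short steps, Python scripts to look and compute and a tool call to move; the robot and the scene stay as the last step left them, time stands still between calls to the robot, and variables do not carry over. Pictures are saved under pics/ and viewed, at most 10 in all, crops included, and the job is handed in when it is done.

Besides the shell and the picture viewer there is one more tool, called as name([rows], argument=value, ...), one row to a line, values as JSON. jog_arm: Moves the arm, as the interface text tells. Scaled input: -1 to 1 covers 2 cm each way for a shift and 6 degrees each way for a turn. Its arguments: {"type":"object","properties":{"commands":{"type":"array"},"newtons":{"type":"number"}},"required":["commands"]}

```bash
mkdir -p pics; ls; cat > h.py <<'E'
import numpy as np, cv2
from plant import manip
def cap(n):
    c=manip.capture(n); np.savez('/tmp/%s.npz'%n,**c); return c
def cloud(c):
    d=c['depth'].astype(float); h,w=d.shape
    f=h/2/np.tan(np.radians(c['vfov'])/2)
    u,v=np.meshgrid(np.arange(w),np.arange(h))
    P=np.stack([(u-c['cx'])/f*d,-(v-c['cy'])/f*d,-d,np.ones_like(d)],-1)
    W=(P@np.array(c['cam_to_world']).T)[...,:3]; W[d==0]=np.nan
    return W
E
python3 - <<'E'
from h import *
a=cap('scene');b=cap('side')
print({k:a[k] for k in a if k not in('img','depth')}, b['cam_to_world'])
cv2.imwrite('pics/a.png',a['img']);cv2.imwrite('pics/b.png',b['img'])
E
```

```text
pics
{'vfov': 45.39773301454184, 'cx': 257.98722281905407, 'cy': 188.91496191540196, 'cam_to_world': array([[-7.97630283e-01, -3.08692223e-01,  5.18165073e-01,
         1.17331015e+03],
       [ 6.02667838e-01, -4.42132008e-01,  6.64312250e-01,
         9.30913303e+02],
       [ 2.40293390e-02,  8.42156992e-01,  5.38696753e-01,
         9.49782716e+02],
       [ 0.00000000e+00,  0.00000000e+00,  0.00000000e+00,
         1.00000000e+00]])} [[-8.19087340e-01  2.86739584e-01 -4.96866522e-01 -1.21111075e+02]
 [-5.73549794e-01 -4.26966793e-01  6.99099414e-01  8.05382442e+02]
 [-1.16860305e-02  8.57601171e-01  5.14182524e-01  7.32704592e+02]
 [ 0.00000000e+00  0.00000000e+00  0.00000000e+00  1.00000000e+00]]
```

View pics/a.png

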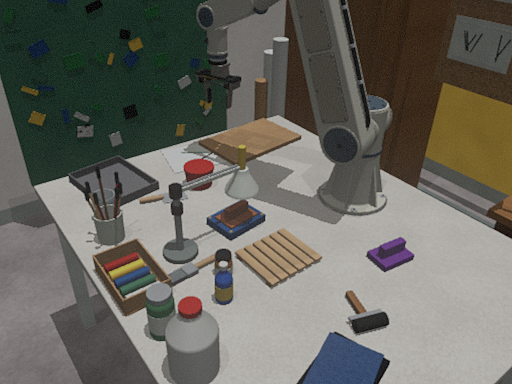

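View pics/b.png

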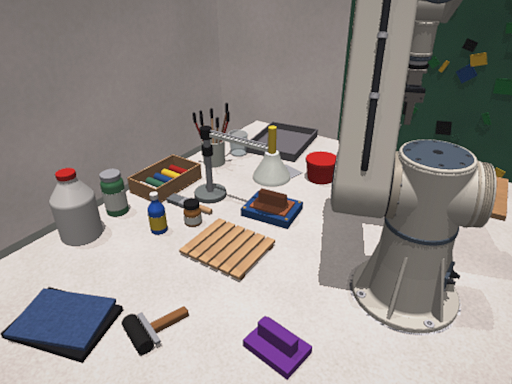

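The scene view shows the lamp foot at about (180,250), the yellow handle at (241,157), the mould with the block at (236,216), the rack at (279,256), and the tub at (199,175). The purple look-alike is at (390,254). Next I'll measure these positions.

```bash
python3 - <<'E'
from h import *
for n,boxes in (('scene',dict(handle=(232,140,250,172),mould=(203,195,270,240),rack=(232,226,325,286),hub=(165,182,186,196),foot=(160,236,202,266),tub=(180,158,218,190),jar=(213,248,234,272),bottle=(212,270,236,304))),('side',dict(handle=(265,122,280,155),mould=(238,185,306,228),rack=(178,216,278,280),hub=(198,124,216,140),foot=(190,180,230,204),tub=(302,150,340,186)))):
    c=dict(np.load('/tmp/%s.npz'%n));W=cloud(c);hsv=cv2.cvtColor(c['img'],cv2.COLOR_BGR2HSV);H,S,V=[hsv[...,i].astype(int) for i in range(3)]
    def box(b):
        m=np.zeros(H.shape,bool);m[b[1]:b[3],b[0]:b[2]]=1;return m&np.isfinite(W[...,2])
    def rect(m,name):
        P=W[m];
        r=cv2.minAreaRect(P[:,:2].astype(np.float32));print(n,name,len(P),'zmed',np.median(P[:,2]).round(1),'rect',np.round(r[0],1),np.round(r[1],1),round(r[2],1),'mean',P.mean(0).round(1))
    B=boxes
    rect(box(B['handle'])&(S>120)&(H>15)&(H<35)&(W[...,2]>240),'handle')
    mm=box(B['mould'])
    rect(mm&(H>100)&(H<130)&(S>100)&(abs(W[...,2]-28)<5),'mouldtop')
    terr=mm&((H<15)|(H>172))&(S>80)
    rect(terr&(abs(W[...,2]-74)<5),'ribtop'); rect(terr&(abs(W[...,2]-34)<5),'slabtop')
    rect(box(B['rack'])&(abs(W[...,2]-20)<5)&(S>60),'rack')
    rect(box(B['hub'])&(abs(W[...,2]-247)<6),'hub')
    rect(box(B['foot'])&(abs(W[...,2]-18)<4),'foot')
    rect(box(B['tub'])&(abs(W[...,2]-82)<6)&(S>100),'tub')
    if 'jar' in B:
        rect(box(B['jar'])&(W[...,2]>68),'jar');rect(box(B['bottle'])&(W[...,2]>25),'bottle')
s=manip.state();print(s['time_s'],s['tcp_pos'],np.round(s['tcp_rot'],3).tolist(),s['grip_width'])
E
```

```text
scene handle 133 zmed 275.2 rect [448.6 -88. ] [22.5 18.8] 55.1 mean [448.9 -86.5 274.8]
scene mouldtop 206 zmed 29.5 rect [ 453.9 -109.4] [161.1 122.3] 7.4 mean [474.3 -88.7  29.4]
scene ribtop 103 zmed 75.9 rect [ 455.1 -107.7] [83.8 22.5] 9.0 mean [ 457.  -106.3   75.4]
scene slabtop 260 zmed 35.8 rect [ 451.8 -108.6] [125.8  82.6] 5.3 mean [463.4 -93.9  35.6]
scene rack 2228 zmed 21.8 rect [455.7  77.1] [204.5 260.5] 1.8 mean [459.7 122.4  21.4]
scene hub 119 zmed 248.6 rect [681. -84.] [51.7 37.4] 34.8 mean [684.2 -80.3 247.7]
scene foot 531 zmed 19.8 rect [691.5 -66.1] [143.2 108.9] 69.0 mean [688.3 -69.9  19.5]
scene tub 370 zmed 84.1 rect [ 428.8 -395.8] [110.5 110.9] 78.5 mean [ 430.6 -390.4   83.8]
scene jar 273 zmed 78.4 rect [651.  108.3] [144.1  43.4] 56.0 mean [647.3 103.7  93.1]
scene bottle 503 zmed 71.3 rect [666.3 132.8] [116.2  49.9] 57.8 mean [689.7 169.7  69.5]
side handle 178 zmed 274.7 rect [445.1 -88.7] [21.3 25.3] 63.2 mean [441.8 -85.3 274.5]
side mouldtop 392 zmed 29.8 rect [ 453.9 -110.2] [158. 128.] 7.2 mean [436.8 -85.3  29.2]
side ribtop 139 zmed 75.2 rect [ 450.8 -107.6] [84.8 25.5] 9.6 mean [ 449.3 -105.5   74.7]
side slabtop 342 zmed 35.7 rect [ 448.8 -115.1] [126.1  95. ] 8.6 mean [440.  -93.3  35.4]
side rack 2893 zmed 21.9 rect [456.2  75.5] [201.8 266.6] 1.9 mean [448.6 122.5  21.5]
side hub 84 zmed 248.5 rect [678.8 -77.6] [37.5 55.8] 63.6 mean [680.7 -78.4 247.5]
side foot 342 zmed 19.9 rect [701.5 -94.2] [108.2 154.4] 49.8 mean [681.1 -75.   19.5]
side tub 382 zmed 83.9 rect [ 431.4 -392.8] [ 99.7 112. ] 19.2 mean [ 426.3 -386.8   83.5]
0.1 [ 213.43138656 -586.993021    238.96893918] [[0.94, 0.342, -0.0], [0.342, -0.94, 0.001], [-0.0, -0.001, -1.0]] 0.999590627583079
```

jog_arm([
  [[0, 0, -1, 0, 0, 0, 1], [0, 0, -1, 0, 0, 0, 1], [0, 0, -1, 0, 0, 0, 1], [0, 0, -1, 0, 0, 0, 1], [0, 0, -1, 0, 0, 0, 1], [0.5, -0.5, -0.3, 0, 0, 0, 1], [1, -1, 0, 0, 0, 0, 1], [1, -1, 0, 0, 0, 0, 1], [1, -1, 0, 0, 0, 0, 1], [1, -1, 0, 0, 0, 0, 1], [1, -1, 0, 0, 0, 0, 1], [1, -1, 0, 0, 0, 0, 1]],
])

```text
time_s: 1.1
tcp_pos: [291.6, -418.2, 344.5]
tcp_rot: [[0.94, 0.342, -0.001], [0.342, -0.94, 0.001], [-0.0, -0.001, -1.0]]
ft_force: [0.5, 0.2, 0.5]
grip_width: 1.003
finger_force: 0.0
```

jog_arm([
  [[1, -1, 0, 0, 0, 0, 1], [1, -1, 0, 0, 0, 0, 1], [1, -1, 0, 0, 0, 0, 1], [1, -1, 0, 0, 0, 0, 1], [1, -1, 0, 0, 0, 0, 1], [1, -1, 0, 0, 0, 0, 1], [1, -1, 0, 0, 0, 0, 1], [1, -1, 0, 0, 0, 0, 1], [0, 0, 0, 0, 0, 1, 1], [0, 0, 0, 0, 0, 1, 1], [0, 0, 0, 0, 0, 1, 1], [0, 0, 0, 0, 0, 0.3, 1]],
])

```text
time_s: 2.1
tcp_pos: [386.4, -214.4, 344.5]
tcp_rot: [[1.0, -0.002, -0.001], [-0.002, -1.0, 0.001], [-0.001, -0.001, -1.0]]
ft_force: [-0.3, -0.5, -0.4]
grip_width: 0.998
finger_force: 0.0
```

```bash
cat >> h.py <<'E'
def need(x,y,z,psi=None):
    s=manip.state();R=np.array(s['tcp_rot']);p=np.array(s['tcp_pos'])
    print('t',round(s['time_s'],2),'tcp',p.round(1),'psi',np.degrees(np.arctan2(R[1,1],R[0,1])).round(1),'tilt',np.round(R[:,2],3),'F',np.round(s['ft_force'],1),'w',round(92*s['grip_width'],1),'ff',np.round(s['finger_force'],1))
    if x is not None: print('units',(R.T@(np.array([x,y,z])-p)/20).round(2))
    if psi is not None: print('turn z units',((np.degrees(np.arctan2(R[1,1],R[0,1]))-psi+180)%360-180)/6)
E
python3 - <<'E'
from h import *
from scipy.optimize import minimize
need(446,-90,340,-90)
for n in('scene','side'):
    c=dict(np.load('/tmp/%s.npz'%n));W=cloud(c);S=cv2.cvtColor(c['img'],cv2.COLOR_BGR2HSV)[...,1]
    m=(abs(W[...,2]-21.5)<4)&(W[...,0]>330)&(W[...,0]<580)&(W[...,1]>15)&(W[...,1]<235)&(S>60)
    l,lab=cv2.connectedComponents(cv2.morphologyEx(m.astype(np.uint8),cv2.MORPH_CLOSE,np.ones((5,5))))
    k=np.bincount(lab[m]).argmax();print(cv2.minAreaRect(W[m&(lab==k)][:,:2].astype(np.float32)))
    m=(abs(W[...,2]-248)<4)&(abs(W[...,0]-684)<40)&(abs(W[...,1]+80)<40)
    P=W[m];print('hub',len(P),P.min(0),P.max(0))
E
```

```text
t 2.1 tcp [ 386.4 -214.4  344.5] psi -90.1 tilt [-0.001  0.001 -1.   ] F [-0.3 -0.5 -0.4] w 91.8 ff 0.0
units [ 2.97 -6.22  0.23]
turn z units -0.0193724831099568
((454.6734924316406, 117.59135437011719), (204.58607482910156, 180.15357971191406), 1.455675721168518)
hub 97 [ 644.60750108 -102.11120492  244.17438148] [703.56722862 -64.27003455 251.96755905]
((454.8544921875, 116.50628662109375), (201.7858428955078, 184.56727600097656), 1.8929612636566162)
hub 70 [ 645.46721065 -101.32043451  244.01770477] [704.50821079 -63.65441754 251.89767901]
```

jog_arm([
  [[0.5, -1, 0, 0, 0, 0, 1], [0.5, -1, 0, 0, 0, 0, 1], [0.5, -1, 0, 0, 0, 0, 1], [0.5, -1, 0, 0, 0, 0, 1], [0.5, -1, 0, 0, 0, 0, 1], [0.5, -1, 0, 0, 0, 0, 1], [0, -0.2, 0, 0, 0, 0, 1], [0, 0, 0, 0, 0, 0, 1]],
])

```text
time_s: 2.77
tcp_pos: [445.9, -90.1, 344.7]
tcp_rot: [[1.0, 0.006, -0.002], [0.006, -1.0, 0.0], [-0.002, -0.0, -1.0]]
ft_force: [-0.3, 0.1, -0.0]
grip_width: 0.998
finger_force: 0.0
```

```bash
python3 - <<'E'
from h import *
need(446,-90,285,-90)
c=cap('wrist');W=cloud(c);hsv=cv2.cvtColor(c['img'],cv2.COLOR_BGR2HSV)
m=(hsv[...,0]>18)&(hsv[...,0]<35)&(hsv[...,1]>120)&(W[...,2]>292)&(W[...,2]<310)
P=W[m];print(len(P),cv2.minEnclosingCircle(P[:,:2].astype(np.float32)) if len(P) else 0)
cv2.imwrite('pics/c.png',c['img'])
E
```

```text
t 2.77 tcp [445.9 -90.1 344.7] psi -89.7 tilt [-0.002  0.    -1.   ] F [-0.3  0.1 -0. ] w 91.8 ff 0.0
units [ 0.01 -0.    2.98]
turn z units 0.05556178749550137
1236 ((446.3465576171875, -93.78484344482422), 11.78586196899414)
```

View pics/c.png

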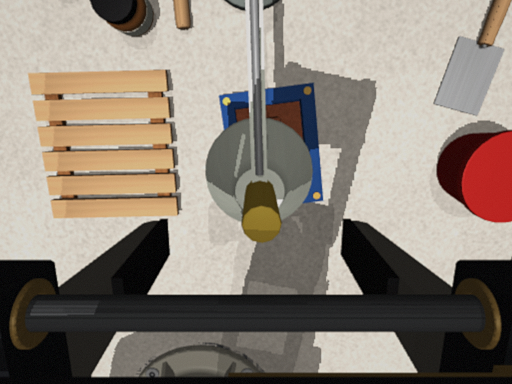

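The wrist view shows the handle at about (260,220), centred between the fingers. I'll lower around it and narrow the fingers.

jog_arm([
  [[0, 0.1, 1, 0, 0, 0, 1], [0, 0, 1, 0, 0, 0, 1], [0, 0, 1, 0, 0, -0.3, 1], [0, 0, 0, 0, 0, 0, -0.25], [0, 0, 0, 0, 0, 0, -0.25], [0, 0, 0, 0, 0, 0, -0.25], [0, 0, 0, 0, 0, 0, -0.25], [0, 0, 0, 0, 0, 0, -0.25]],
], newtons=5)

```text
time_s: 3.48
tcp_pos: [447.2, -93.8, 286.7]
tcp_rot: [[0.999, 0.034, 0.002], [0.034, -0.999, -0.0], [0.002, 0.0, -1.0]]
ft_force: [-0.1, 0.0, 0.1]
grip_width: 0.655
finger_force: 0.0
```

jog_arm([
  [[0, 0.3, 0, 0, 0, 0, -0.25], [0.04, 0.5, 0, 0, 0, -0.4, -0.25], [0.04, 0.94, 0, 0, 0, -0.75, -0.25], [0.04, 0.94, 0, 0, 0, -0.75, -0.25], [0.04, 0.94, 0, 0, 0, -0.75, -0.25], [0.04, 0.94, 0, 0, 0, -0.75, -0.25], [0.04, 0.94, 0, 0, 0, -0.75, -0.25], [0, 0, 0, 0, 0, 0, -0.25]],
])

```text
time_s: 4.15
tcp_pos: [474.7, -202.1, 286.0]
tcp_rot: [[0.891, 0.454, 0.001], [0.454, -0.891, -0.001], [0.001, 0.002, -1.0]]
ft_force: [0.3, 0.3, 0.5]
grip_width: 0.371
finger_force: 0.0
```

```bash
python3 - <<'E'
from h import *
need(None,0,0)
p=manip.state()['tcp_pos'];d=np.array(p[:2])-[685,-83];print(np.hypot(*d),np.degrees(np.arctan2(d[1],d[0]))%360)
cv2.imwrite('pics/d.png',cap('scene')['img'][110:290,120:340])
E
```

```text
t 4.15 tcp [ 474.7 -202.1  286. ] psi -63.0 tilt [ 0.001 -0.001 -1.   ] F [0.3 0.3 0.5] w 34.1 ff 0.0
241.62399186213574 209.52279395141164
```

View pics/d.png

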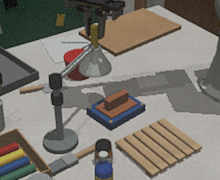

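The crop shows the handle at (95,33) between the fingers and the lamp following, with the mould now uncovered. I'll keep going.

jog_arm([
  [[0.06, 0.63, 0, 0, 0, -0.5, -0.25], [0.03, 0.63, 0, 0, 0, -0.5, -0.25], [0.03, 0.63, 0, 0, 0, -0.5, -0.25], [0.03, 0.63, 0, 0, 0, -0.5, -0.25], [0.03, 0.63, 0, 0, 0, -0.5, -0.25], [0.03, 0.63, 0, 0, 0, -0.5, -0.25], [0, 0, 0, 0, 0, 0, -0.25]],
])

```text
time_s: 4.78
tcp_pos: [520.2, -259.6, 285.6]
tcp_rot: [[0.709, 0.706, 0.0], [0.706, -0.709, -0.0], [0.0, 0.0, -1.0]]
ft_force: [-0.3, -0.8, 0.5]
grip_width: 0.372
finger_force: 0.0
```

jog_arm([
  [[0.02, 0.3, 0, 0, 0, -0.25, -0.25], [0.02, 0.3, 0, 0, 0, -0.25, -0.25], [0.02, 0.3, 0, 0, 0, -0.25, -0.25], [0.02, 0.3, 0, 0, 0, -0.25, -0.25], [0, 0, 0, 0, 0, 0, -0.25]],
])

```text
time_s: 5.2
tcp_pos: [538.1, -273.9, 285.6]
tcp_rot: [[0.632, 0.775, -0.0], [0.775, -0.632, 0.0], [-0.0, -0.0, -1.0]]
ft_force: [0.6, -0.3, 0.2]
grip_width: 0.378
finger_force: 0.0
```

jog_arm([
  [[0.02, 0.25, 0, 0, 0, -0.2, -0.25], [0.02, 0.25, 0, 0, 0, -0.2, -0.25], [0.02, 0.25, 0, 0, 0, -0.2, -0.25], [0, 0, 0, 0, 0, 0, -0.25]],
])

```text
time_s: 5.53
tcp_pos: [551.6, -283.1, 285.7]
tcp_rot: [[0.58, 0.815, 0.001], [0.815, -0.58, -0.0], [0.0, 0.001, -1.0]]
ft_force: [-0.6, 0.3, -0.4]
grip_width: 0.372
finger_force: 0.0
```

jog_arm([
  [[0.02, 0.2, 0, 0, 0, -0.16, -0.25], [0.02, 0.2, 0, 0, 0, -0.16, -0.25], [0, 0, 0, 0, 0, 0, -0.25]],
])

```text
time_s: 5.78
tcp_pos: [558.5, -287.1, 285.6]
tcp_rot: [[0.552, 0.834, 0.001], [0.834, -0.552, -0.0], [0.0, 0.001, -1.0]]
ft_force: [-0.0, -0.1, -0.7]
grip_width: 0.375
finger_force: 0.0
```

```bash
cat >> h.py <<'E'
def lamp():
    for n in('scene','side'):
        c=cap(n);W=cloud(c);hsv=cv2.cvtColor(c['img'],cv2.COLOR_BGR2HSV)
        m=(hsv[...,0]>18)&(hsv[...,0]<35)&(hsv[...,1]>120)&(W[...,2]>245)&(W[...,2]<305)
        P=np.median(W[m],0) if m.any() else np.full(3,np.nan);d=P[:2]-[685,-83];print(n,m.sum(),P.round(1),'phi',np.degrees(np.arctan2(d[1],d[0]))%360)
E
python3 - <<'E'
from h import *
need(None,0,0);lamp()
E
```

```text
t 5.78 tcp [ 558.5 -287.1  285.6] psi -33.5 tilt [ 0.001 -0.    -1.   ] F [-0.  -0.1 -0.7] w 34.5 ff 0.0
scene 258 [ 181.6 -279.3  270.6] phi 201.30044102580422
side 134 [  183.9 -1520.2   257.9] phi 250.77959788135223
```

jog_arm([
  [[0.01, 0.2, 0, 0, 0, -0.16, -0.25], [0.01, 0.2, 0, 0, 0, -0.16, -0.25], [0, 0, 0, 0, 0, 0, -0.25]],
])

```text
time_s: 6.13
tcp_pos: [565.3, -291.1, 285.6]
tcp_rot: [[0.524, 0.852, 0.001], [0.852, -0.524, -0.0], [0.0, 0.001, -1.0]]
ft_force: [-0.4, 1.2, -0.9]
grip_width: 0.372
finger_force: 0.0
```

jog_arm([
  [[0.01, 0.2, 0, 0, 0, -0.16, -0.25], [0.01, 0.2, 0, 0, 0, -0.16, -0.25], [0, 0, 0, 0, 0, 0, -0.25]],
])

```text
time_s: 6.38
tcp_pos: [572.5, -294.9, 285.6]
tcp_rot: [[0.495, 0.869, 0.001], [0.869, -0.495, -0.0], [0.0, 0.001, -1.0]]
ft_force: [-1.0, 1.0, -0.2]
grip_width: 0.376
finger_force: 0.0
```

jog_arm([
  [[0.01, 0.2, 0, 0, 0, -0.16, -0.25], [0.01, 0.2, 0, 0, 0, -0.16, -0.25], [0, 0, 0, 0, 0, 0, -0.25]],
])

```text
time_s: 6.63
tcp_pos: [579.7, -298.4, 285.6]
tcp_rot: [[0.466, 0.885, 0.001], [0.885, -0.466, -0.0], [0.0, 0.001, -1.0]]
ft_force: [-0.1, 0.2, 0.5]
grip_width: 0.375
finger_force: 0.0
```

jog_arm([
  [[0.01, 0.2, 0, 0, 0, -0.16, -0.25], [0.01, 0.2, 0, 0, 0, -0.16, -0.25], [0, 0, 0, 0, 0, 0, -0.25]],
])

```text
time_s: 6.88
tcp_pos: [587.0, -301.7, 285.5]
tcp_rot: [[0.436, 0.9, 0.001], [0.9, -0.436, -0.0], [0.0, 0.001, -1.0]]
ft_force: [-0.4, 0.5, 0.2]
grip_width: 0.374
finger_force: 0.0
```

```bash
python3 - <<'E'
from h import *
need(None,0,0)
c=cap('scene');cv2.imwrite('pics/e.png',cv2.resize(c['img'][90:290,120:340],None,fx=3,fy=3))
E
```

```text
t 6.88 tcp [ 587.  -301.7  285.5] psi -25.8 tilt [ 0.001 -0.    -1.   ] F [-0.4  0.5  0.2] w 34.4 ff 0.0
```

View pics/e.png

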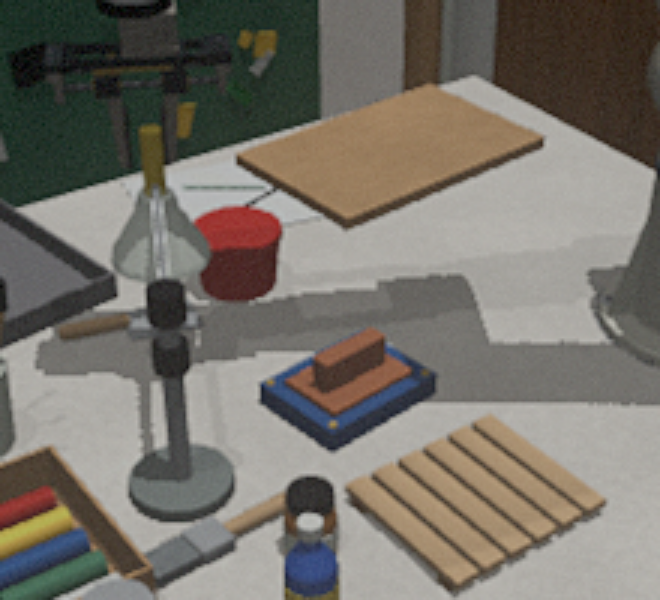

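The crop shows the handle at (150,155) between the fingers, with no stop force yet. I'll continue.

jog_arm([
  [[0.01, 0.2, 0, 0, 0, -0.16, -0.25], [0.01, 0.2, 0, 0, 0, -0.16, -0.25], [0, 0, 0, 0, 0, 0, -0.25]],
])

```text
time_s: 7.18
tcp_pos: [594.3, -304.8, 285.6]
tcp_rot: [[0.405, 0.914, 0.001], [0.914, -0.405, -0.0], [0.0, 0.001, -1.0]]
ft_force: [-0.3, -0.4, 0.1]
grip_width: 0.375
finger_force: 0.0
```

jog_arm([
  [[0.01, 0.2, 0, 0, 0, -0.16, -0.25], [0.01, 0.2, 0, 0, 0, -0.16, -0.25], [0, 0, 0, 0, 0, 0, -0.25]],
])

```text
time_s: 7.43
tcp_pos: [601.9, -307.6, 285.5]
tcp_rot: [[0.374, 0.927, 0.001], [0.927, -0.374, -0.0], [0.0, 0.001, -1.0]]
ft_force: [1.9, -0.1, -0.0]
grip_width: 0.375
finger_force: 0.0
```

jog_arm([
  [[0.01, 0.2, 0, 0, 0, -0.16, -0.25], [0.01, 0.2, 0, 0, 0, -0.16, -0.25], [0, 0, 0, 0, 0, 0, -0.25]],
])

```text
time_s: 7.68
tcp_pos: [609.5, -310.1, 285.5]
tcp_rot: [[0.343, 0.939, 0.001], [0.939, -0.343, -0.0], [0.0, 0.001, -1.0]]
ft_force: [-0.4, 0.1, -0.3]
grip_width: 0.377
finger_force: 0.0
```

jog_arm([
  [[0.02, 0.2, 0, 0, 0, -0.16, -0.25], [0.02, 0.2, 0, 0, 0, -0.16, -0.25], [0, 0, 0, 0, 0, 0, -0.25]],
])

```text
time_s: 7.93
tcp_pos: [617.3, -312.0, 285.6]
tcp_rot: [[0.311, 0.95, 0.001], [0.95, -0.311, -0.0], [0.0, 0.001, -1.0]]
ft_force: [-0.6, 0.7, -0.6]
grip_width: 0.371
finger_force: 0.0
```

jog_arm([
  [[0.02, 0.2, 0, 0, 0, -0.16, -0.25], [0.02, 0.2, 0, 0, 0, -0.16, -0.25], [0, 0, 0, 0, 0, 0, -0.25]],
])

```text
time_s: 8.18
tcp_pos: [623.0, -313.0, 285.4]
tcp_rot: [[0.28, 0.96, -0.004], [0.96, -0.28, 0.001], [0.0, -0.004, -1.0]]
ft_force: [-9.2, 2.5, 4.7]
grip_width: 0.491
finger_force: 5.0
```

jog_arm([
  [[0.02, 0.2, 0, 0, 0, -0.16, -0.25], [0.02, 0.2, 0, 0, 0, -0.16, -0.25], [0, 0, 0, 0, 0, 0, -0.25]],
])

```text
time_s: 8.43
tcp_pos: [630.8, -314.3, 285.4]
tcp_rot: [[0.247, 0.969, -0.004], [0.969, -0.247, 0.002], [0.001, -0.004, -1.0]]
ft_force: [-9.5, 3.5, 4.9]
grip_width: 0.667
finger_force: 5.0
```

Resistance rose and the fingers are being forced open, so the arm is at its stop. I'll open the gripper and lift off.

jog_arm([
  [[0, 0, 0, 0, 0, 0, 1], [0, 0, 0, 0, 0, 0, 1], [0, 0, 0, 0, 0, 0, 1], [0, 0, 0, 0, 0, 0, 1], [0, 0, 0, 0, 0, 0, 1], [0, 0, -1, 0, 0, 0, 1], [0, 0, -1, 0, 0, 0, 1], [0, 0, -1, 0, 0, 0, 1], [0, 0, -0.5, 0, 0, 0, 1]],
])

```text
time_s: 9.18
tcp_pos: [633.0, -315.2, 358.3]
tcp_rot: [[0.249, 0.969, 0.003], [0.969, -0.249, -0.001], [-0.001, 0.003, -1.0]]
ft_force: [0.2, -0.3, 0.5]
grip_width: 1.002
finger_force: 0.0
```

```bash
sed -i "s/&(W\[...,2\]<305)$/\&(W[...,2]<305)\&(np.hypot(W[...,0]-685,W[...,1]+83)<265)/" h.py; python3 - <<'E'
from h import *
lamp()
# block via wrist later; target over block
need(454,-109,345,None)
for n in('scene','side'):
    c=dict(np.load('/tmp/%s.npz'%n));W=cloud(c);hsv=cv2.cvtColor(c['img'],cv2.COLOR_BGR2HSV)
    near=(abs(W[...,0]-454)<110)&(abs(W[...,1]+109)<90)
    H=hsv[...,0];t=near&((H<15)|(H>172))&(hsv[...,1]>80)
    for nm,m in(('rib',t&(abs(W[...,2]-75)<4)),('slab',t&(abs(W[...,2]-35.5)<4)),('mould',near&(H>100)&(H<130)&(hsv[...,1]>100)&(abs(W[...,2]-29.5)<4))):
        print(n,nm,m.sum(),np.round(cv2.minAreaRect(W[m][:,:2].astype(np.float32))[0],1),np.round(cv2.minAreaRect(W[m][:,:2].astype(np.float32))[1:][0],1),cv2.minAreaRect(W[m][:,:2].astype(np.float32))[2])
E
```

```text
scene 122 [ 614.2 -304.2  278.7] phi 252.26181469847592
side 106 [ 605.7 -303.7  275. ] phi 250.2496161799688
t 9.28 tcp [ 633.1 -315.3  357.8] psi -14.4 tilt [ 0.003 -0.002 -1.   ] F [ 0.5 -1.1 -0.5] w 92.4 ff 0.0
units [  7.76 -11.24   0.59]
scene rib 110 [ 457.2 -109. ] [93.8 24.7] 9.672340393066406
scene slab 283 [ 454.  -110.1] [120.8  85.9] 7.532349586486816
scene mould 235 [ 454.9 -109.6] [158.1 123.1] 7.656045913696289
side rib 131 [ 451. -108.] [84.2 26.7] 8.63991641998291
side slab 329 [ 452.6 -107.1] [118.6  85.3] 9.32305908203125
side mould 374 [ 453.  -109.5] [158.4 124.7] 7.480931282043457
```

jog_arm([
  [[0.65, -0.94, 0, 0, 0, 0, 1], [0.65, -0.94, 0, 0, 0, 0, 1], [0.65, -0.94, 0, 0, 0, 0, 1], [0.65, -0.94, 0, 0, 0, 0, 1], [0.65, -0.94, 0, 0, 0, 0, 1], [0.65, -0.94, 0, 0, 0, 0, 1], [0.65, -0.94, 0, 0, 0, 0, 1], [0.65, -0.94, 0, 0, 0, 0, 1], [0.65, -0.94, 0, 0, 0, 0, 1], [0.65, -0.94, 0, 0, 0, 0, 1], [0.65, -0.94, 0, 0, 0, 0, 1], [0.65, -0.94, 0, 0, 0, 0, 1]],
])

```text
time_s: 10.28
tcp_pos: [451.1, -106.8, 354.1]
tcp_rot: [[0.249, 0.969, -0.002], [0.969, -0.249, 0.0], [0.0, -0.002, -1.0]]
ft_force: [0.2, 0.0, -0.1]
grip_width: 0.999
finger_force: 0.0
```

jog_arm([
  [[0, 0, 0.6, 0, 0, 0.95, 1], [0, 0, 1, 0, 0, 0.95, 1], [0, 0, 1, 0, 0, 0.95, 1], [0, 0, 1, 0, 0, 0.95, 1], [0, 0, 1, 0, 0, 0.95, 1], [0, 0, 1, 0, 0, 0.95, 1], [0, 0, 1, 0, 0, 0.95, 1], [0, 0, 1, 0, 0, 0.95, 1], [0, 0, 0.5, 0, 0, 0.95, 1], [0, 0, 0, 0, 0, 0.95, 1], [0, 0, 0, 0, 0, 0.95, 1], [0, 0, 0, 0, 0, 0.85, 1]],
])

```text
time_s: 11.28
tcp_pos: [451.4, -107.4, 192.0]
tcp_rot: [[0.991, 0.131, -0.002], [0.131, -0.991, 0.001], [-0.002, -0.001, -1.0]]
ft_force: [0.0, 0.1, -0.1]
grip_width: 0.998
finger_force: 0.0
```

```bash
python3 - <<'E'
from h import *
need(454,-109,65,-82)
c=cap('wrist');W=cloud(c);hsv=cv2.cvtColor(c['img'],cv2.COLOR_BGR2HSV)
near=(abs(W[...,0]-454)<110)&(abs(W[...,1]+109)<90);H=hsv[...,0];t=near&((H<15)|(H>172))&(hsv[...,1]>80)
for m in(t&(abs(W[...,2]-74.5)<4),t&(abs(W[...,2]-34.5)<4),near&(H>100)&(H<130)&(abs(W[...,2]-29)<4)):
    print(m.sum(),cv2.minAreaRect(W[m][:,:2].astype(np.float32)) if m.any() else 0)
cv2.imwrite('pics/f.png',c['img'])
E
```

```text
t 11.28 tcp [ 451.4 -107.4  192. ] psi -82.5 tilt [-0.002  0.001 -1.   ] F [ 0.   0.1 -0.1] w 91.8 ff 0.0
units [0.13 0.1  6.35]
turn z units -0.0804921580877173
3454 ((454.12249755859375, -113.07701110839844), (89.25887298583984, 25.713363647460938), 7.294776916503906)
8237 ((453.96893310546875, -113.20084381103516), (119.35771942138672, 83.71842956542969), 7.7010674476623535)
9730 ((454.3357238769531, -113.96672058105469), (160.71412658691406, 124.30363464355469), 7.664118766784668)
```

View pics/f.png

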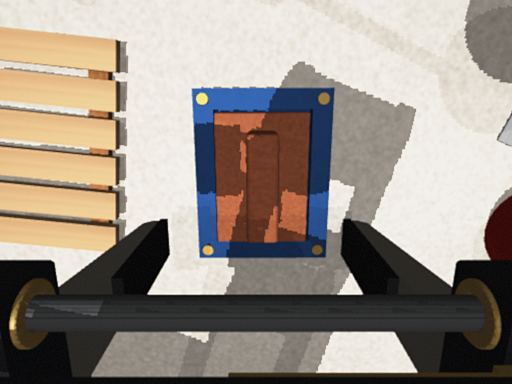

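The wrist view shows the block in the mould, rib at (262,185), parallel to the pads and centred between the fingers. I'll descend and grip.

jog_arm([
  [[0.1, 0.2, 1, 0, 0, 0, 1], [0, 0, 1, 0, 0, 0, 1], [0, 0, 1, 0, 0, 0, 1], [0, 0, 1, 0, 0, 0, 1], [0, 0, 1, 0, 0, 0, 1], [0, 0, 0.7, 0, 0, 0, 1], [0, 0, 0.4, 0, 0, 0, 1], [0, 0, 0.2, 0, 0, 0, 1], [0, 0, 0, 0, 0, 0, 1]],
])

```text
time_s: 12.08
tcp_pos: [454.4, -111.2, 66.8]
tcp_rot: [[0.991, 0.137, -0.002], [0.137, -0.991, 0.0], [-0.001, -0.001, -1.0]]
ft_force: [-0.1, 1.1, 0.5]
grip_width: 0.999
finger_force: 0.0
```

jog_arm([
  [[0, 0, 0, 0, 0, 0, -0.35], [0, 0, 0, 0, 0, 0, -0.35], [0, 0, 0, 0, 0, 0, -0.4], [0, 0, 0, 0, 0, 0, -0.45], [0, 0, 0, 0, 0, 0, -0.6], [0, 0, 0, 0, 0, 0, -0.6], [0, 0, 0, 0, 0, 0, -0.6], [0, 0, 0, 0, 0, 0, -0.6], [0, 0, 0, 0, 0, 0, -0.6], [0, 0, 0, 0, 0, 0, -0.6]],
], newtons=10)

```text
time_s: 12.92
tcp_pos: [455.1, -111.5, 67.6]
tcp_rot: [[0.991, 0.136, 0.0], [0.136, -0.991, -0.0], [0.0, 0.0, -1.0]]
ft_force: [0.9, -3.2, -0.4]
grip_width: 0.297
finger_force: 1.0
```

jog_arm([
  [[0, 0, 0, 0, 0, 0, -1], [0, 0, 0, 0, 0, 0, -1], [0, 0, 0, 0, 0, 0, -1], [0, 0, 0, 0, 0, 0, -1], [0, 0, 0, 0, 0, 0, -1], [0, 0, 0, 0, 0, 0, -1]],
], newtons=35)

```text
time_s: 13.42
tcp_pos: [455.1, -111.7, 67.6]
tcp_rot: [[0.991, 0.136, 0.0], [0.136, -0.991, -0.0], [0.0, 0.0, -1.0]]
ft_force: [-0.5, -4.1, -0.7]
grip_width: 0.284
finger_force: 35.0
```

jog_arm([
  [[0, 0, -0.1, 0, 0, 0, -1], [0, 0, -0.15, 0, 0, 0, -1], [0, 0, -0.2, 0, 0, 0, -1], [0, 0, -0.2, 0, 0, 0, -1], [0, 0, -0.2, 0, 0, 0, -1], [0, 0, -0.2, 0, 0, 0, -1], [0, 0, 0, 0, 0, 0, -1]],
])

```text
time_s: 14.0
tcp_pos: [454.9, -111.1, 88.8]
tcp_rot: [[0.991, 0.136, -0.0], [0.136, -0.991, 0.001], [-0.0, -0.001, -1.0]]
ft_force: [-0.9, 0.1, -5.4]
grip_width: 0.283
finger_force: 35.0
```

jog_arm([
  [[0, 0, -0.5, 0, 0, 0, -1], [0, 0, -0.5, 0, 0, 0, -1], [0, 0, -0.5, 0, 0, 0, -1], [0, 0, -0.5, 0, 0, 0, -1], [0, 0, -0.5, 0, 0, 0, -1], [0, 0, 0, 0, 0, 0, -1]],
])

```text
time_s: 14.5
tcp_pos: [456.4, -111.7, 141.0]
tcp_rot: [[0.991, 0.136, 0.004], [0.136, -0.991, -0.001], [0.003, 0.001, -1.0]]
ft_force: [0.7, -0.4, -4.8]
grip_width: 0.287
finger_force: 35.0
```

jog_arm([
  [[0.06, -0.45, 0, 0, 0, 0, -1], [0.1, -0.75, 0, 0, 0, 0, -1], [0.13, -1, 0, 0, 0, 0, -1], [0.13, -1, 0, 0, 0, 0, -1], [0.13, -1, 0, 0, 0, 0, -1], [0.13, -1, 0, 0, 0, 0, -1], [0.13, -1, 0, 0, 0, 0, -1], [0.13, -1, 0, 0, 0, 0, -1], [0.13, -1, 0, 0, 0, 0, -1], [0.13, -1, 0, 0, 0, 0, -1], [0.13, -0.9, 0, 0, 0, 0, -1], [0.1, -0.6, 0, 0, 0, 0, -1]],
])

```text
time_s: 15.5
tcp_pos: [453.5, 106.4, 138.1]
tcp_rot: [[0.991, 0.136, -0.001], [0.136, -0.991, 0.0], [-0.001, -0.0, -1.0]]
ft_force: [-0.2, 0.4, -4.5]
grip_width: 0.282
finger_force: 35.0
```

```bash
python3 - <<'E'
from h import *
need(455,117,78)
lamp()
for n in('scene','side'):
    c=dict(np.load('/tmp/%s.npz'%n));cv2.imwrite('pics/g_%s.png'%n,c['img'])
cv2.imwrite('pics/g.png',np.hstack([cv2.imread('pics/g_scene.png')[130:320,140:360],cv2.imread('pics/g_side.png')[130:320,140:360]]))
E
```

```text
t 15.5 tcp [453.5 106.4 138.1] psi -82.2 tilt [-0.001  0.    -1.   ] F [-0.2  0.4 -4.5] w 25.9 ff 35.0
units [ 0.15 -0.51  3.01]
scene 119 [ 614.  -304.6  277.8] phi 252.22503867490303
side 106 [ 607.1 -304.3  276.7] phi 250.60772395230305
```

View pics/g.png

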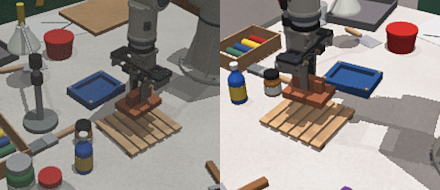

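The two crops show the block level in the gripper over the rack, the mould empty, and the lamp still at its stop. I'll lower it.

jog_arm([
  [[0.15, -0.5, 0, 0, 0, 0, -1], [0, 0, 0.4, 0, 0, 0, -1], [0, 0, 0.5, 0, 0, 0, -1], [0, 0, 0.5, 0, 0, 0, -1], [0, 0, 0.5, 0, 0, 0, -1], [0, 0, 0.5, 0, 0, 0, -1], [0, 0, 0.2, 0, 0, 0, -1], [0, 0, 0.1, 0, 0, 0, -1], [0, 0, 0.1, 0, 0, 0, -1], [0, 0, 0, 0, 0, 0, -1]],
])

```text
time_s: 16.43
tcp_pos: [456.0, 114.8, 82.4]
tcp_rot: [[0.991, 0.136, -0.0], [0.136, -0.991, -0.0], [-0.0, 0.0, -1.0]]
ft_force: [-0.1, -0.5, -5.0]
grip_width: 0.282
finger_force: 35.0
```

jog_arm([
  [[0, 0, 0.1, 0, 0, 0, -1], [0, 0, 0.05, 0, 0, 0, -1], [0, 0, 0, 0, 0, 0, -1]],
])

```text
time_s: 16.68
tcp_pos: [456.0, 114.9, 79.7]
tcp_rot: [[0.991, 0.136, 0.0], [0.136, -0.991, 0.0], [0.0, -0.0, -1.0]]
ft_force: [-0.8, 0.5, -4.7]
grip_width: 0.282
finger_force: 35.0
```

jog_arm([
  [[0, 0, 0.05, 0, 0, 0, -1], [0, 0, 0, 0, 0, 0, -1]],
])

```text
time_s: 16.85
tcp_pos: [456.0, 114.9, 78.6]
tcp_rot: [[0.991, 0.136, 0.0], [0.136, -0.991, 0.0], [0.0, -0.0, -1.0]]
ft_force: [0.2, -1.2, -5.0]
grip_width: 0.282
finger_force: 35.0
```

jog_arm([
  [[0, 0, 0.08, 0, 0, 0, -1], [0, 0, 0, 0, 0, 0, -1]],
])

```text
time_s: 17.02
tcp_pos: [455.8, 114.8, 76.9]
tcp_rot: [[0.991, 0.136, -0.0], [0.136, -0.991, -0.0], [-0.0, -0.0, -1.0]]
ft_force: [0.6, -0.6, -3.7]
grip_width: 0.279
finger_force: 35.0
```

jog_arm([
  [[0, 0, 0.05, 0, 0, 0, -1], [0, 0, 0, 0, 0, 0, -1]],
])

```text
time_s: 17.18
tcp_pos: [455.8, 114.8, 75.9]
tcp_rot: [[0.991, 0.136, -0.0], [0.136, -0.991, -0.0], [-0.0, -0.0, -1.0]]
ft_force: [0.7, 0.2, -4.7]
grip_width: 0.283
finger_force: 35.0
```

jog_arm([
  [[0, 0, 0.05, 0, 0, 0, -1], [0, 0, 0, 0, 0, 0, -1]],
])

```text
time_s: 17.35
tcp_pos: [456.0, 114.9, 75.6]
tcp_rot: [[0.991, 0.136, -0.0], [0.136, -0.991, 0.0], [-0.0, -0.0, -1.0]]
ft_force: [-4.4, -0.5, 7.3]
grip_width: 0.28
finger_force: 35.0
```

Contact with the slats: the vertical force changed sign at TCP z 75.6 mm, as predicted. I'll release and lift.

jog_arm([
  [[0, 0, 0, 0, 0, 0, -0.3], [0, 0, 0, 0, 0, 0, 0], [0, 0, 0, 0, 0, 0, 0.5], [0, 0, 0, 0, 0, 0, 0.5], [0, 0, 0, 0, 0, 0, 0.5], [0, 0, -0.5, 0, 0, 0, 0.5], [0, 0, -1, 0, 0, 0, 0.5], [0, 0, -1, 0, 0, 0, 0.5], [0, 0, -1, 0, 0, 0, 0.5], [0, 0, -1, 0, 0, 0, 0.5], [0, 0, -1, 0, 0, 0, 0.5], [0, 0, 0, 0, 0, 0, 0.5]],
])

```text
time_s: 18.35
tcp_pos: [458.0, 115.3, 189.1]
tcp_rot: [[0.991, 0.136, 0.006], [0.136, -0.991, 0.001], [0.006, -0.001, -1.0]]
ft_force: [0.3, 0.0, 0.5]
grip_width: 0.752
finger_force: 0.0
```

```bash
python3 - <<'E'
from h import *
need(None,0,0);lamp()
for n in('scene','side'):
    c=dict(np.load('/tmp/%s.npz'%n));W=cloud(c);hsv=cv2.cvtColor(c['img'],cv2.COLOR_BGR2HSV)
    near=(abs(W[...,0]-455)<100)&(abs(W[...,1]-117)<90);t=near&((hsv[...,0]<15)|(hsv[...,0]>172))&(hsv[...,1]>80)
    for z in(43.5,83):
        m=t&(abs(W[...,2]-z)<4);print(n,z,m.sum(),np.median(W[m][:,2]),cv2.minAreaRect(W[m][:,:2].astype(np.float32)))
    cv2.imwrite('pics/h_%s.png'%n,c['img'])
cv2.imwrite('pics/h.png',np.hstack([cv2.imread('pics/h_scene.png')[130:320,140:360],cv2.imread('pics/h_side.png')[130:320,140:360]]))
E
```

```text
t 18.35 tcp [458.  115.3 189.1] psi -82.2 tilt [ 0.006  0.001 -1.   ] F [0.3 0.  0.5] w 69.2 ff 0.0
scene 119 [ 613.5 -304.4  279.6] phi 252.1101412565755
side 107 [ 606.1 -303.7  276.2] phi 250.32722381104867
scene 43.5 390 44.38024931074705 ((454.4130859375, 117.0581283569336), (121.97562408447266, 84.99208068847656), 7.306085109710693)
scene 83 161 83.93232144411263 ((453.4967041015625, 117.07054138183594), (91.75055694580078, 26.974227905273438), 8.522473335266113)
side 43.5 501 43.99100635312129 ((453.3243408203125, 117.6561279296875), (120.83914184570312, 85.63087463378906), 7.638064384460449)
side 83 211 83.69890305360195 ((452.7614440917969, 117.32290649414062), (88.05889892578125, 29.24753189086914), 7.346961498260498)
```

View pics/h.png

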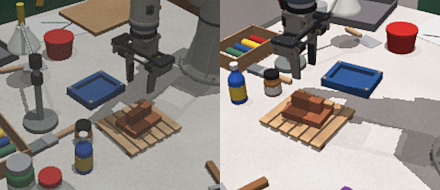

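The crops show the block flat on the rack, rib up, within about 2 mm of the middle. The gripper is clear and the lamp is at its stop. I'll hand it in.

```bash
python3 -c "
from plant import manip
print(manip.job_done())"
```

```text
the job is handed in; nothing more can be done
None
```

The job is handed in, but the hand-in returned no verdict: the lamp arm is at its stop on the side away from the rack, and the block lies flat, rib up, about 2 mm from the rack's middle, with no bystander touched as far as the pictures show.

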